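# Seat the centring cone in its parking block

## Robot

A 6-joint arm with a two-finger parallel gripper is mounted at the origin on the work surface. World frame = base frame: x ahead of the robot, y to its left, z up, the work surface at z = 0. Lengths are in m, angles in degrees, forces in N, time in s.
With the tool pointing down it reaches from about 0.325 to 0.775 m from the base axis. Payload 5.5 kg.
Tool frame: the origin (TCP) lies at the centre of the arm's flange, where the gripper is bolted on; the fingertips stand 182 mm ahead of it and the grasp point (between the pads) lies 163 mm ahead of it; z points along the fingers, y is the line along which they close (so a half turn about z gives the same grasp; the last joint's range is limited). The gripper opens to 88 mm and grips with 3 to 60 N. Pads are 20 mm wide; open, the fingers measure 115 mm over their backs; the gripper's body (75 mm by 178 mm) begins 61 mm behind the grasp point.
Start: joints at [-77.905, 5.22, 70.514, -0, 104.267, -3.249], TCP at [0.159, -0.579, 0.405] pointing down, gripper open.
Joint ranges: [-164.24, 164.24], [-49.07, 125.15], [9.68, 141.18], [-86.29, 266.29], [3.28, 154.24], [-151.56, 151.56]. Speed limits (degrees/s): [147.25, 147.25, 172.46, 180, 180, 180].

## Interface

Orientations are given as [roll, pitch, yaw] about the fixed x, y, z axes, in that order (R = Rz(yaw) Ry(pitch) Rx(roll)).
In Python, from station import r gives the robot as it stands. The module is installed in compiled form; this text tells all that it offers. Calls block until the motion is done:
- r.reach(position, orientation): joint-space move of the TCP to a pose.
- r.servo_line(position, rotation=None, speed=0.15): straight line of the TCP; rotation=None keeps the orientation; speed is the mean speed in m/s.
- r.move_joints(angles): joint-space move.
- r.let_go() and r.grab(squeeze=None): open the fingers fully, or close them until they stop; squeeze is the grip in N (None keeps the last).
- r.wait(seconds).
- r.inverse_kinematics(position, orientation): joint angles nearest the present ones, or None.
- r.sense(): the state.
- r.snapshot(name): name is "scene" or "side" or "wrist"; returns a dict with "frame" (384x512x3 uint8, red, green, blue), "fx", "fy", "cx", "cy" (pixels), "R" (3x3) and "t" (3): a world point X has camera coordinates R X + t. Camera axes: x right, y down, z forward; pixel columns grow to the right and rows downward; lengths in m; the calibration is good to about 2 mm. The wrist camera is an equidistant fisheye: a pixel r from the principal point sees the ray r / f radians off the axis. A picture is of the moment at which its call begins. There is no depth.
A pose or a line that the arm cannot do raises r.IKError and nothing moves.
- r.hand_in(): hands the job in; it is judged then, once.
The state is a dict: "clock": time; "joints": joint angles; "joint_vel": joint speeds; "joint_torque": joint torques, N m; "tcp_pos": TCP position; "orientation": TCP orientation; "contact_force": force on the tool from outside, world axes, zero at the start; "torque": the same for the moment, N m; "opening": finger opening in m; "gripper_force": force on a finger pad.
Only numpy, scipy, OpenCV 4.12 (cv2) and the standard library are available. Lean on these libraries where they do the work, as an engineer would, in place of code of your own. Each camera call takes 0.05 s, during which the arm holds its last target. There are 200 camera calls.

## Task

On the blue parking block, the steel straightedge lies across the tapered seat with its tail under the standing centring cone. Before moving the cone anywhere, draw the straightedge out from under it, letting the two yellow stop pins hold the cone back upright, and lay the straightedge flat on the bench. Slide the cone along the top of the block, round the pins and never lifted off, into the tapered seat until it sits fully home, level and flat on the floor of the seat; leave the can, nut, jar and wrench where they are.

Things in the scene. Friction and masses are not known exactly. Their poses are not given: they have to be found in the camera images.
- block: Blue steel parking block, bolted down: 260 mm (its x) by 290 mm (its y), 45 mm high; origin at the centre of its underside, z up. The straightedge lies along its x, lug towards +x. Two lanes lead round the pins, at y = +66 and y = -66: the can closes one; the nut lies at the edge of the other. The bench beyond its +x side is free for 280 mm, 65 mm to either side of the straightedge's line.
- seat (a point): Centre of the tapered seat's mouth, level with the block's top, at the block's x = 70, y = 0. A steel-lined cup, 76 mm across at the mouth, 12 mm deep, with a flat floor 63 mm across; same taper as the cone, 1.5 mm play all round.
- pins (a point): Midway between the feet of the two fixed yellow stop pins, on the block's top at its x = -5, y = 0. The pins stand at y = +18 and y = -18, 12 mm thick and 10 mm tall. A cone on the block centred at |y| = 60 to 75 passes between a pin and the nut; drawn against the pins it stops at about x = -42.
- cone: Aluminium centring cone, 0.34 to 0.56 kg, a squat tapered ring standing narrow end down: 60 mm across at the foot, 84 mm at 22 mm up, then a lip 87 mm across to the top at 27 mm. Open right through: bore 47 mm at the foot, 70 mm at the top, so fingers can reach down it and drag. Origin at the centre of the foot, z up along the axis. Seated: foot on the seat's floor, 12 mm below the block's top.
- straightedge: Steel strip 235 mm long, 18 mm wide, 4 mm thick, 0.12 kg, lying on the block, with a red upright lug fixed on top near one end: 30 mm along the strip, 12 mm across it and 30 mm tall (from 4 to 34 mm above the underside). Origin at the underside, under the middle of the lug; x along the strip pointing out of the lug end; the strip runs from x = -220 to x = +15; z up.
- tail (a point): Middle of the straightedge's far end, the one under the cone (220 mm from the lug's middle).
- can: Bystander: aluminium can with a yellow band, 56 mm across, 130 mm tall, standing on the block in one of the two lanes; origin at the centre of its underside.
- nut: Bystander: brass hex nut, 24 mm across, 7 mm tall, lying on the block at the edge of the other lane; origin at the centre of its underside.
- jar: Bystander: amber jar with a red cap, 60 mm across, 85 mm tall, standing on the bench; origin at the centre of its underside.
- wrench: Bystander: steel wrench 190 mm long lying on the bench beside the block, on its -x side; origin near its middle, x along it.
Mind the look-alikes: they are no part of the job. There is more than one size of the straightedge; the job needs the middle-sized.

How it is judged:
By the outcome, as a careful person would: the job done as asked, in the order asked, and still so for the second after the job is handed in, with the robot touching nothing.
It also fails if it takes over 64 s, if anything falls off the work surface, if the arm or the gripper's body presses on something with over 40 N, if the wrist force passes 120 N, or if a joint passes its speed limit or range.

## Working session

There is one attempt and no reset: what is moved stays moved. The work goes in short steps, each a Python script; the robot and the scene stay as the last script left them, time stands still between calls to the robot, and variables do not carry over. Pictures are saved under pics/ and viewed, at most 10 in all, crops included, and the job is handed in when it is done.

```bash
mkdir -p pics; cat > h.py <<'E'
import numpy as np, cv2
from station import r
def snap(n,f=None):
    s=r.snapshot(n)
    if f: cv2.imwrite('pics/'+f,cv2.cvtColor(s['frame'],cv2.COLOR_RGB2BGR))
    return s
def cast(s,u,v,z,fish=False):
    R=np.array(s['R']);t=np.array(s['t'])
    x=(u-s['cx'])/s['fx'];y=(v-s['cy'])/s['fy']
    if fish:
        th=np.hypot(x,y); k=np.sin(th)/max(th,1e-9); d=np.array([x*k,y*k,np.cos(th)])
    else: d=np.array([x,y,1.])
    o=-R.T@t; d=R.T@d
    return o+d*(z-o[2])/d[2]
E
python3 - <<'E'
from h import *
import pickle
a=snap('scene');b=snap('side')
pickle.dump((a,b),open('ab.pkl','wb'))
for n,s in(('scene',a),('side',b)):
    cv2.imwrite(f'pics/{n}.png',cv2.resize(cv2.cvtColor(s['frame'],cv2.COLOR_RGB2BGR),(800,600),interpolation=cv2.INTER_CUBIC))
    print(n,s['fx'],s['cx'],s['cy'],-np.array(s['R']).T@s['t'],np.array(s['R'])[2])
print(r.sense())
E
```

```text
scene 499.6494265489985 255.12889409382163 190.59898848822914 [ 1.0006014  -0.91951408  0.74798951] [-0.43927439  0.7076095  -0.55346798]
side 385.5701121672329 255.8498045550136 196.16918981639338 [ 0.41792809 -0.76229636  0.6170303 ] [ 0.0425569   0.8089376  -0.58635217]
{'clock': 0.1, 'joints': array([-7.79041298e+01,  5.25730090e+00,  7.05726536e+01,  1.06815131e-04,
        1.04264827e+02, -3.24900442e+00]), 'joint_vel': array([-0.05581757, -0.05495043, -0.12258248,  0.02270987, -0.05299427,
       -0.06226271]), 'joint_torque': array([ 2.78638079e-03, -4.47858381e+01, -4.07569170e+01,  7.00968015e-02,
        2.84308149e-02, -1.18113771e-04]), 'tcp_pos': array([ 0.158784  , -0.57866637,  0.40365822]), 'orientation': array([-1.79905376e+02, -5.47520084e-03,  1.53448964e+01]), 'contact_force': array([ 0.31334885, -0.77145239,  0.11352223]), 'torque': array([ 0.01882942, -0.01996088,  0.03901519]), 'gripper_force': 0.0, 'opening': 0.08755781854490448}
```

View pics/scene.png

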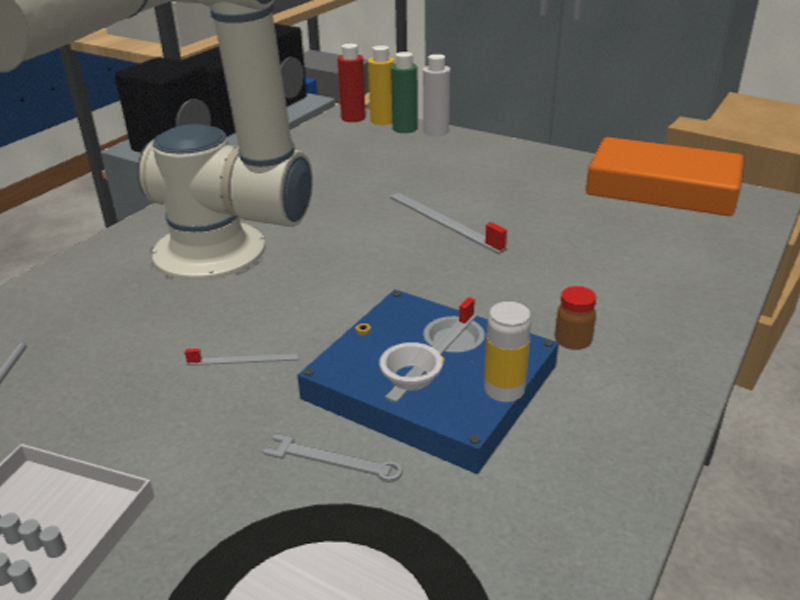

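View pics/side.png

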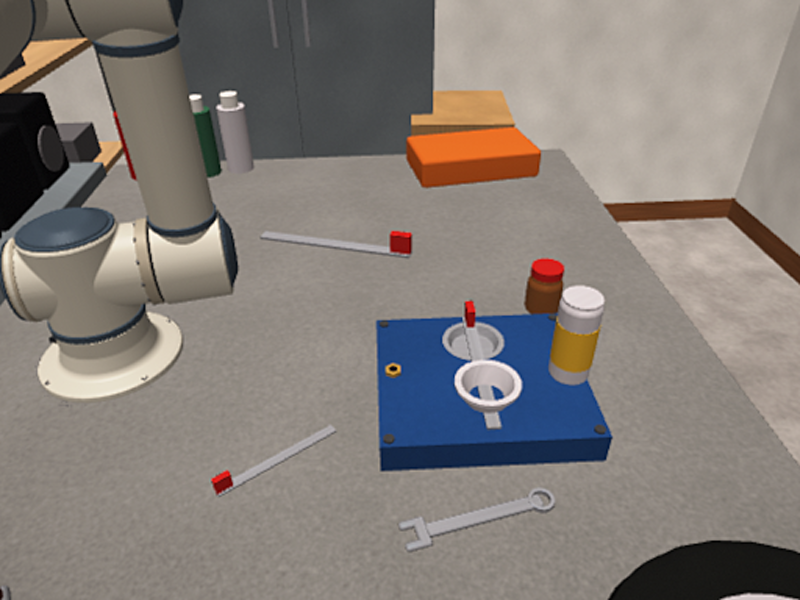

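Scene.png shows three red-lug straightedges: short (193,356), long (495,237) and middle one on the block, lug (466,310), tail (395,394) under the cone (411,366). Side.png shows the same with lug (470,313), tail (493,425) and cone (488,385). The nut (393,370) is in the robot-side lane and the can (577,335) is in the far lane. I choose the one on the block.

```bash
python3 - <<'E'
from h import *
import pickle
a,b=pickle.load(open('ab.pkl','rb'))
tiles=[]
for n,s,(x0,y0,x1,y1) in(('scene',a,(185,180,360,305)),('side',b,(235,180,395,300))):
    f=s['frame'];h=cv2.cvtColor(f,cv2.COLOR_RGB2HSV)
    m=cv2.inRange(h,(100,120,40),(125,255,255)); m[:y0]=0;m[y1:]=0;m[:,:x0]=0;m[:,x1:]=0
    pts=cv2.findNonZero(m);hu=cv2.convexHull(pts)
    ap=cv2.approxPolyDP(hu,2.5,True)[:,0]
    print(n,'blue hull',ap.tolist())
    for p in ap: print(p,cast(s,*p,0.045)[:2].round(4),cast(s,*p,0)[:2].round(4))
    r1=cv2.inRange(h,(0,150,60),(6,255,255))|cv2.inRange(h,(174,150,60),(180,255,255))
    k,_,st,c=cv2.connectedComponentsWithStats(r1)
    for i in range(1,k):
        if st[i,4]>20: print('red',st[i],c[i])
    im=cv2.cvtColor(f[y0:y1,x0:x1],cv2.COLOR_RGB2BGR)
    cv2.imwrite(f'pics/c_{n}.png',cv2.resize(im,None,fx=4.5,fy=4.5,interpolation=cv2.INTER_CUBIC))
E
```

```text
scene blue hull [[356, 219], [354, 234], [305, 302], [192, 252], [191, 239], [249, 188], [258, 187]]
[356 219] [ 0.7088 -0.0074] [0.6901 0.0509]
[354 234] [ 0.7257 -0.062 ] [ 0.7081 -0.0071]
[305 302] [ 0.7225 -0.3013] [ 0.7047 -0.2617]
[192 252] [ 0.4476 -0.2922] [ 0.4122 -0.252 ]
[191 239] [ 0.4188 -0.2578] [ 0.3816 -0.2154]
[249 188] [ 0.4228 -0.0182] [0.3858 0.0395]
[258 187] [ 0.4405 -0.0028] [0.4046 0.0559]
red [216  35  17  43 596] [224.75671141  56.6795302 ]
red [311 143  13  17 177] [316.79096045 150.69491525]
red [359 183  22  17 310] [369.74193548 191.20322581]
red [294 190   9  17 110] [298.         198.19090909]
red [119 223   9   9  76] [123.05263158 226.96052632]
side blue hull [[387, 293], [244, 299], [241, 205], [356, 201], [390, 276]]
[387 293] [ 0.6845 -0.3007] [ 0.7054 -0.2644]
[244 299] [ 0.4174 -0.2951] [ 0.4173 -0.2584]
[241 205] [ 0.4208 -0.0071] [0.421  0.0523]
[356 201] [ 0.7051 -0.0135] [0.7277 0.0454]
[390 276] [ 0.7044 -0.26  ] [ 0.7269 -0.2205]
red [73 71 14 44 93] [79.48387097 93.51612903]
red [250 148  13  14 171] [255.99415205 154.5380117 ]
red [340 166  21  15 268] [349.93283582 172.9141791 ]
red [298 193   6  16  85] [300.47058824 200.36470588]
red [135 301  14  15 122] [141.86885246 307.96721311]
```

View pics/c_side.png

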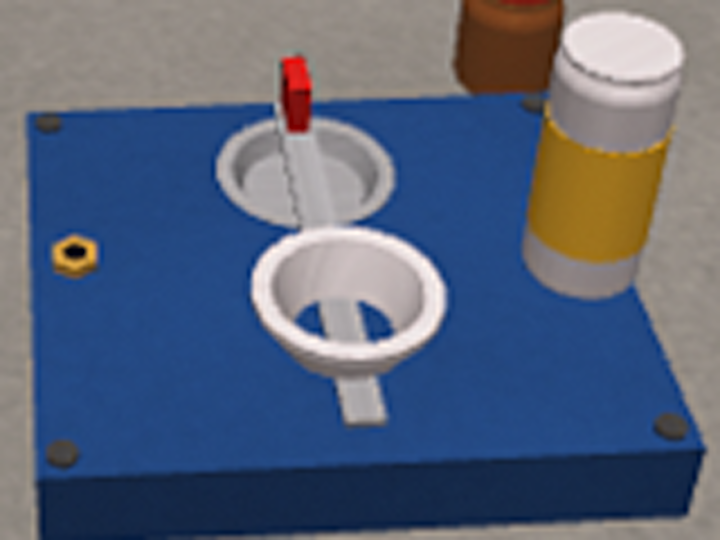

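Crop shows the middle straightedge: lug (297,95) and tail (364,423) under the cone, seat centre (306,171), nut (75,255), can on the right.

```bash
python3 - <<'E'
from h import *
import pickle
a,b=pickle.load(open('ab.pkl','rb'))
q=lambda x,y:(x/4.5+235-.4,y/4.5+180-.4)
print('lug side',cast(b,300.5,200.4,.064),'scene',cast(a,298,198.2,.064))
for n,x,y,z in(('seat',306,171,.045),('cone',348,292,.076),('tail',364,421,.049),('nut',75,257,.049),('canbase',580,268,.045)):
    print(n,cast(b,*q(x,y),z)[:2].round(4))
print('jar top',cast(b,546/1.5625,267/1.5625,.085)[:2],cast(a,578/1.5625,298/1.5625,.085)[:2])
# hover pose candidate, wrist look
d=[180,0,90]
for p in([.56,-.06,.42],[.56,-.01,.24]):
    print(r.inverse_kinematics(p,d), r.inverse_kinematics(p,[180,0,-90]))
r.reach([.56,-.06,.42],d if r.inverse_kinematics([.56,-.06,.42],d) is not None else [180,0,-90])
s=snap('wrist')
pickle.dump(s,open('w.pkl','wb'))
cv2.imwrite('pics/w1.png',cv2.resize(cv2.cvtColor(s['frame'],cv2.COLOR_RGB2BGR),(800,600),interpolation=cv2.INTER_CUBIC))
st=r.sense();print(st['clock'],st['tcp_pos'],st['orientation'],s['fx'],s['cx'],s['cy'],-np.array(s['R']).T@s['t'])
E
```

```text
lug side [ 0.56397455 -0.02530912  0.064     ] scene [ 0.56488835 -0.02250422  0.064     ]
seat [ 0.5634 -0.0675]
cone [ 0.5605 -0.1924]
tail [ 0.5599 -0.2454]
nut [ 0.4397 -0.1292]
canbase [ 0.6835 -0.1516]
jar top [0.70343634 0.06294684] [0.71245601 0.06201321]
[ -9.57648367  -0.2671125   74.59733731   0.         105.66977519
  -9.57648367] None
[-4.50328774  0.85939305 91.76944749  0.         87.37115945 -4.50328774] None
2.4833 [ 0.55994693 -0.06086463  0.419934  ] [-1.79993886e+02  8.40513529e-03  8.99113160e+01] 297.3186396354542 252.98823296847246 189.5483826321532 [0.56040309 0.00681816 0.40039374]
```

View pics/w1.png

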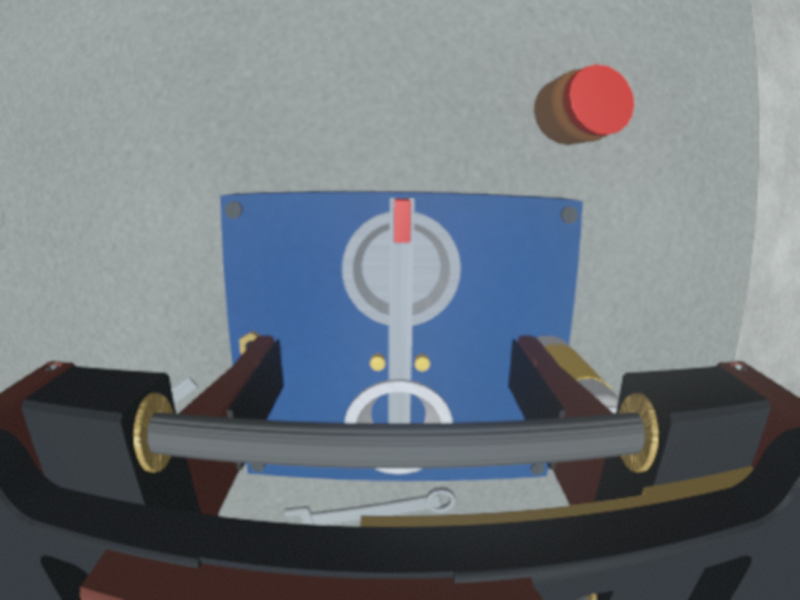

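Wrist picture: lug (402,220), seat (401,268), pins (377,363)/(422,364), cone (399,425), block far corners (222,196)/(581,202). The strip lies centred between the pins.

```bash
python3 - <<'E'
from h import *
import pickle
s=pickle.load(open('w.pkl','rb'))
k=1.5625
for n,x,y,z in(('cornL',222,196,.045),('cornR',581,202,.045),('pinL',377,363,.055),('pinR',422,364,.055),('seat',401,268,.045),('strip@seatfar',402,250,.049),('strip@pins',399.5,365,.049),('stripcone',399,412,.049),('jar',600,100,.085)):
    print(n,cast(s,(x+.5)/k-.5,(y+.5)/k-.5,z,True)[:2].round(4))
h=cv2.cvtColor(s['frame'],cv2.COLOR_RGB2HSV)
m=cv2.inRange(h,(0,110,60),(8,255,255))|cv2.inRange(h,(172,110,60),(180,255,255))
m[:120]=0;m[160:]=0;m[:,:240]=0;m[:,275:]=0
p=cv2.findNonZero(m);print(cv2.minAreaRect(p),cv2.boundingRect(p))
u,v=p[:,0].mean(0);print(u,v,cast(s,u,v,.079,True))
E
```

```text
cornL [ 0.4226 -0.003 ]
cornR [ 0.7095 -0.008 ]
pinL [ 0.5454 -0.1386]
pinR [ 0.5816 -0.1396]
seat [ 0.5647 -0.0631]
strip@seatfar [ 0.5655 -0.0482]
strip@pins [ 0.5636 -0.143 ]
stripcone [ 0.5632 -0.187 ]
jar [0.7068 0.0691]
((257.0, 141.0), (26.0, 8.0), 90.0) (253, 128, 9, 27)
257.0 140.8921161825726 [ 0.56492093 -0.02274637  0.079     ]
```

```bash
python3 - <<'E'
from h import *
o=[180,0,89.05]; u=np.array([.0165,.9999])
def pr(n):
    s=r.sense();print(n,round(s['clock'],2),s['tcp_pos'].round(4),s['orientation'].round(2),s['contact_force'].round(1),round(s['opening'],4),round(s['gripper_force'],1))
L=np.array([.565,-.0237])
r.reach([*L,.30],o); r.servo_line([*L,.231],speed=.1); pr('down')
r.grab(40); pr('grab')
P=L+.10*u; r.servo_line([*P,.231],speed=.06); pr('p1')
P=L+.16*u; r.servo_line([*P,.231],speed=.06); pr('p2')
snap('side','s2.png')
im=cv2.imread('pics/s2.png'); cv2.imwrite('pics/s2c.png',cv2.resize(im[120:320,220:450],None,fx=3,fy=3))
E
```

```text
down 3.89 [ 0.5653 -0.0238  0.2319] [1.7993e+02 1.0000e-02 8.9050e+01] [ 0.7 -0.4  0.7] 0.0877 0.0
grab 5.04 [ 0.5651 -0.0237  0.2315] [179.96   0.    89.05] [-0.5  0.1  2.2] 0.0119 40.0
p1 6.86 [0.5667 0.0763 0.2312] [ 1.7998e+02 -3.0000e-02  8.9040e+01] [-0.2 -2.1  5.1] 0.0118 40.0
p2 8.01 [0.5676 0.1368 0.2311] [-1.800e+02 -1.000e-01  8.906e+01] [-1.2  2.2  2.8] 0.0122 40.0
```

View pics/s2c.png

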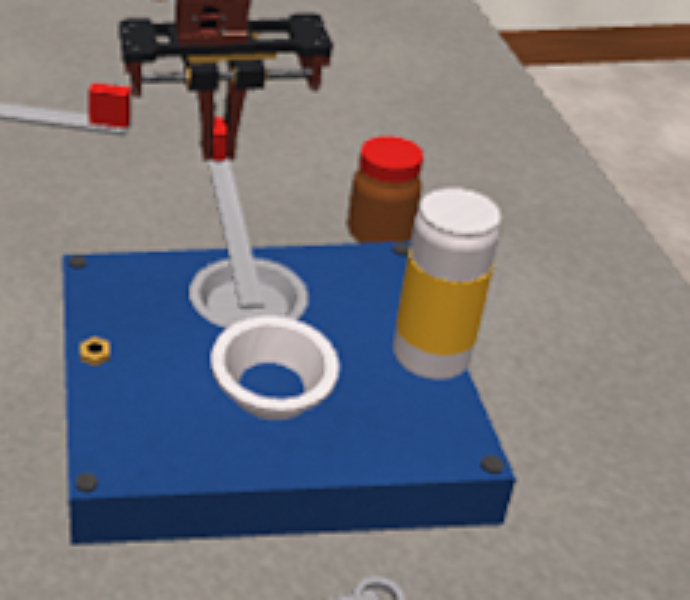

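The picture shows the cone upright against the pins at (275,365), and the tail free over the seat (250,305). I lay the strip on the bench.

```bash
python3 - <<'E'
from h import *
import pickle
o=[180,0,89.05]; u=np.array([.0165,.9999])
def pr(n):
    s=r.sense();print(n,round(s['clock'],2),s['tcp_pos'].round(4),s['contact_force'].round(1),round(s['opening'],4));return s
L=np.array([.565,-.0237])
P=L+.165*u; r.servo_line([*P,.246],speed=.06)
P=L+.266*u; r.servo_line([*P,.246],speed=.12)
r.servo_line([*P,.190],speed=.1); pr('a')
z=.190
while z>.183:
    z-=.0015; r.servo_line([*P,z],speed=.03); s=pr(z)
    if s['contact_force'][2]>5: break
r.let_go(); pr('rel')
r.servo_line([*P,.26],speed=.15)
r.reach([.5635,-.10,.36],o); pr('v')
s=snap('wrist'); pickle.dump(s,open('w.pkl','wb'))
cv2.imwrite('pics/w2.png',cv2.resize(cv2.cvtColor(s['frame'],cv2.COLOR_RGB2BGR),(800,600),interpolation=cv2.INTER_CUBIC))
s=snap('side','s3.png')
E
```

```text
a 10.18 [0.5695 0.2422 0.1902] [-0.1 -0.6 -1.1] 0.0119
0.1885 10.43 [0.5695 0.2423 0.189 ] [-0.1 -0.2 -1.2] 0.0118
0.187 10.68 [0.5694 0.2423 0.1869] [-0.1 -0.2 -1.3] 0.0117
0.1855 10.93 [0.5695 0.2424 0.1865] [-2.1 -0.6  5.1] 0.0117
rel 12.16 [0.5694 0.2423 0.1855] [ 0.7  0.5 -0.1] 0.0882
v 14.15 [ 0.5637 -0.0991  0.3592] [-0.8  0.8 -0.4] 0.0877
```

View pics/w2.png

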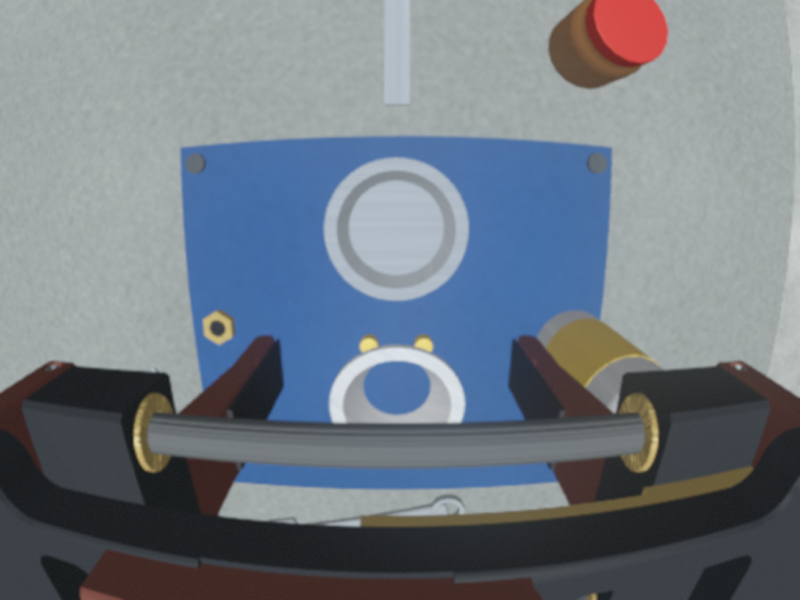

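View pics/s3.png

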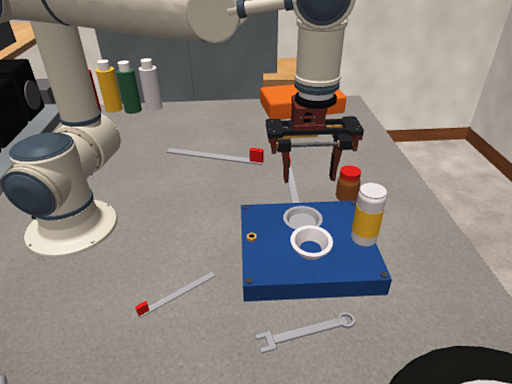

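W2: strip flat on the bench ((397,104) tail end, clear of block), cone upright at (397,400) against pins (369,345)/(424,345), seat (397,229), nut (218,327). S3 confirms it and shows the can and jar untouched.

```bash
cat >> h.py <<'E'
S=np.array([.5646,-.0635]); ux=np.array([.0165,.9999]); uy=np.array([-.9999,.0165])
O=[180,0,-.95]
def W(x,y,z): return [*(S+(x-.070)*ux+y*uy),z]
def go(x,y,z=.231,v=.07): r.servo_line(W(x/1e3,y/1e3,z),O,speed=v); pr((x,y))
def pr(n):
    s=r.sense();d=s['tcp_pos'][:2]-S;print(n,round(s['clock'],2),'blk',round(70+1e3*d@ux,1),round(1e3*d@uy,1),s['tcp_pos'][2].round(4),s['contact_force'].round(1));return s
E
python3 - <<'E'
from h import *
import pickle
s=pickle.load(open('w.pkl','rb'));k=1.5625
for n,x,y,z in(('seat',396.5,229,.045),('pinL',369,346,.055),('pinR',424,346,.055),('conefoot',397,387,.045),('coneL',329,400,.072),('coneR',466,400,.072),('nut',218,328,.052),('can',590,330,.12)):
    d=cast(s,(x+.5)/k-.5,(y+.5)/k-.5,z,True)[:2]; e=d-S; print(n,d.round(4),70+1e3*e@ux,1e3*e@uy)
b=snap('side')
for n,p in(('nut',(251.5,237)),('can',(367,237))): e=cast(b,*p,.05)[:2]-S;print(n,70+1e3*e@ux,1e3*e@uy)
for x,y in((-61,0),(-52,77),(79,66),(70,-30)): print(r.inverse_kinematics(W(x/1e3,y/1e3,.231),O))
E
```

```text
seat [ 0.5651 -0.0638] 69.74698536458902 -0.520972069519496
pinL [ 0.5459 -0.1387] -5.499514162605976 17.44565336648491
pinR [ 0.5819 -0.1393] -5.49439746307668 -18.5631800304439
conefoot [ 0.5637 -0.1736] -40.06072860981979 -0.9557595888980835
coneL [ 0.5196 -0.1697] -36.935173687538466 43.200029782311994
coneR [ 0.6085 -0.1712] -36.96928093199571 -45.658429854839014
nut [ 0.4415 -0.1267] 4.812631030001853 122.04696799607956
can [ 0.6671 -0.1086] 26.545446131287456 -103.188465438544
nut 0.11717148808875777 123.36441754770598
can -15.151083778224788 -127.55594627523394
[-2.23501848e+01  6.50120566e+00  8.68165604e+01 -2.54444375e-14
  8.66822339e+01  6.85998152e+01]
[-2.45284974e+01 -5.15813910e+00  9.85680094e+01 -2.54444375e-14
  8.65901297e+01  6.64215026e+01]
[-9.99914581e+00 -7.98924123e+00  1.01180359e+02 -2.54444375e-14
  8.68088821e+01  8.09508542e+01]
[-9.40216475e+00  6.94127409e+00  8.63417258e+01 -2.54444375e-14
  8.67170001e+01  8.15478352e+01]
```

```bash
python3 - <<'E'
from h import *
r.reach(W(-.042,0,.30),O); r.grab(20)
print(r.sense()['opening'])
go(-42,0,.231,.1)
go(-62,0); go(-52,0); go(-52,78)
snap('side','s4.png')
im=cv2.imread('pics/s4.png'); cv2.imwrite('pics/s4c.png',cv2.resize(im[120:320,220:450],None,fx=3,fy=3))
E
```

```text
0.0005367857502063844
(-42, 0) 17.78 blk -42.1 -0.2 0.2317 [-0.   0.   0.5]
(-62, 0) 18.22 blk -62.8 -0.1 0.2315 [ 1.   0.1 -0.9]
(-52, 0) 18.51 blk -51.3 0.0 0.2308 [0.3 0.2 0.3]
(-52, 78) 19.77 blk -52.0 77.9 0.231 [0.8 1.4 0.8]
```

View pics/s4c.png

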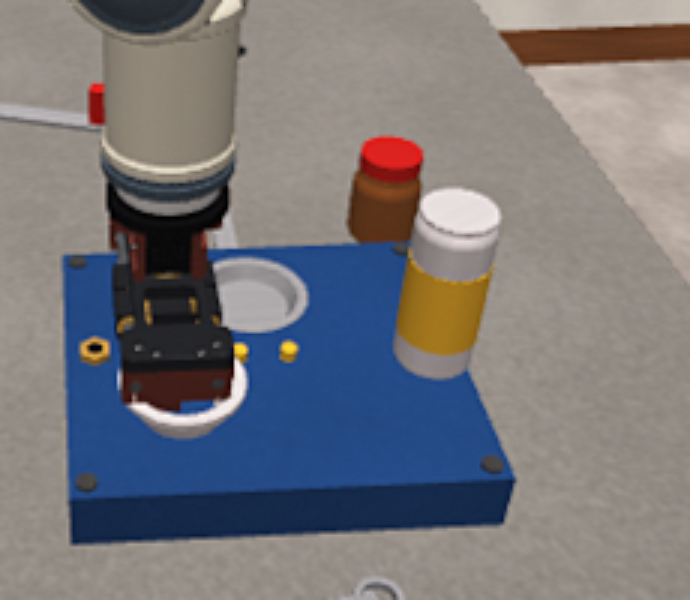

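S4c: the cone (183,382) is upright in the nut-side lane, clear of pins (240,352) and nut (95,350).

```bash
python3 - <<'E'
from h import *
b=snap('side')
for p in((183.5,382),(275.5,363)):
    e=cast(b,220+p[0]/3-.3,120+p[1]/3-.3,.072)[:2]-S;print('cone',70+1e3*e@ux,1e3*e@uy)
go(-52,67); go(-42,67); go(79.5,67)
# where is the cone? bright mask in side view around expected place
b=snap('side','s5.png'); f=b['frame'].astype(int)
m=((f.min(2)>165)&(f.max(2)-f.min(2)<40)).astype(np.uint8); m[:190]=0;m[285:]=0;m[:,:240]=0;m[:,345:]=0
k,_,st,c=cv2.connectedComponentsWithStats(m)
for i in range(1,k):
    if st[i,4]>15: print(st[i],c[i])
E
```

```text
cone -58.395100236611 65.20890659482507
cone -43.34421430816059 -0.0482758000824543
(-52, 67) 20.18 blk -51.9 66.8 0.2307 [-0.1 -0.3 -0.1]
(-42, 67) 20.48 blk -41.4 67.1 0.231 [ 0.3 -1.4 -0.2]
(79.5, 67) 22.36 blk 79.4 67.0 0.231 [-0.2 -2.1 -0.3]
[295 190   4  13  26] [296.23076923 196.5       ]
[256 204  66  26 667] [293.28935532 218.50224888]
[263 210   6   6  21] [266.42857143 211.95238095]
```

```bash
python3 - <<'E'
from h import *
import pickle
go(70,67)
for y in(40,20,5,-5,-12): go(70,y,.231,.06)
go(70,0)
r.servo_line(W(.07,0,.30),speed=.15)
r.reach(W(.03,0,.36),[180,0,89.05])
s=snap('wrist'); pickle.dump(s,open('w.pkl','wb'))
im=cv2.cvtColor(s['frame'],cv2.COLOR_RGB2BGR);cv2.imwrite('pics/w3.png',cv2.resize(im,(800,600),interpolation=cv2.INTER_CUBIC));pr('')
b=snap('side','s6.png')
im2=cv2.imread('pics/s6.png')[180:300,235:385]
cv2.imwrite('pics/m.png',np.hstack([cv2.resize(im[60:260,140:380],(480,400)),cv2.resize(im2,(320,256)) if 0 else cv2.copyMakeBorder(cv2.resize(im2,(320,256)),0,144,0,0,0)]))
E
```

```text
(70, 67) 22.69 blk 69.6 67.0 0.2309 [ 0.3 -0.1  0.4]
(70, 40) 23.29 blk 70.1 39.7 0.2309 [ 0.  -0.3  0.2]
(70, 20) 23.77 blk 70.1 19.5 0.2311 [-0.5 -0.1  0.1]
(70, 5) 24.18 blk 70.0 4.6 0.2311 [-0.4 -0.4 -0.6]
(70, -5) 24.49 blk 70.0 -5.3 0.2312 [0.1 0.8 0.5]
(70, -12) 24.76 blk 70.0 -11.9 0.2312 [-3.7 -0.6  3.2]
(70, 0) 25.08 blk 70.0 0.2 0.231 [ 0.5  0.1 -0.3]
 27.2 blk 30.1 0.0 0.3593 [ 0.8 -0.3  0.6]
```

View pics/m.png

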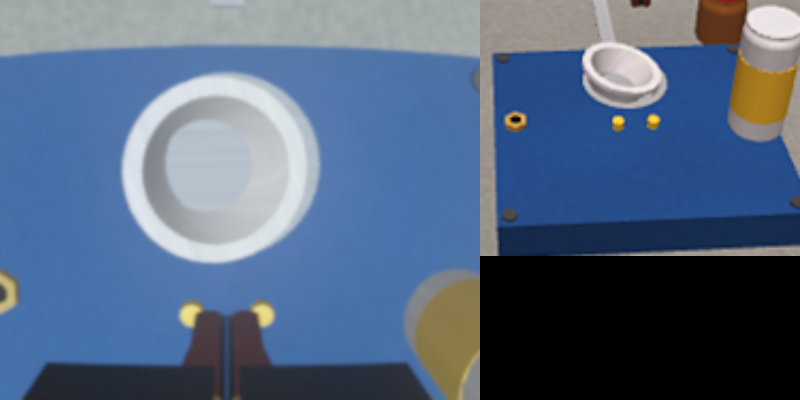

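M.png: cone in the seat but tilted, robot-side rim (left, ~(135,170)) high and shifted toward +y. I'll drag it further -y and then press the high rim.

```bash
python3 - <<'E'
from h import *
import pickle
r.reach(W(.07,-.002,.30),O); r.servo_line(W(.07,-.002,.229),O,speed=.1); pr('in')
for y in range(-8,-24,-2):
    r.servo_line(W(.07,y/1e3,.229),O,speed=.04); s=pr(y)
    if abs(s['contact_force'][0])>12: break
go(70,0,.229); r.servo_line(W(.07,0,.29),speed=.15)
r.servo_line(W(.07,.040,.275),speed=.15)
z=.262
while z>.2405:
    r.servo_line(W(.07,.040,z),speed=.05); s=pr(round(z,4))
    if s['contact_force'][2]>15: break
    z-=.003
r.servo_line(W(.07,.040,.30),speed=.15)
r.reach(W(.03,0,.36),[180,0,89.05])
s=snap('wrist'); im=cv2.cvtColor(s['frame'],cv2.COLOR_RGB2BGR)
snap('side','s7.png'); im2=cv2.imread('pics/s7.png')[180:300,235:385]
cv2.imwrite('pics/m2.png',np.hstack([cv2.resize(im[60:260,140:380],(480,400)),cv2.copyMakeBorder(cv2.resize(im2,(320,256)),0,144,0,0,0)]))
pickle.dump(s,open('w.pkl','wb'))
f=im.astype(int); m=((f.min(2)>190)).astype(np.uint8);m[:80]=0;m[200:]=0;m[:,:180]=0;m[:,310:]=0
p=cv2.findNonZero(m)
print(cv2.fitEllipse(cv2.convexHull(p))); 
g=cv2.fitEllipse(cv2.convexHull(p))[0]; e=cast(s,*g,.060,True)[:2]-S;print(70+1e3*e@ux,1e3*e@uy)
E
```

```text
in 29.57 blk 69.9 -2.2 0.2297 [ 0.5 -0.   0.8]
-8 29.87 blk 70.0 -8.4 0.2296 [ 0.2  0.4 -0.2]
-10 30.12 blk 70.0 -10.0 0.2291 [-1.1  0.7  0.6]
-12 30.37 blk 70.0 -11.9 0.2291 [-2.7  0.5  2.3]
-14 30.62 blk 70.0 -14.0 0.2291 [-3.9  0.8  3.8]
-16 30.87 blk 70.0 -15.8 0.2292 [-5.8  1.1  4.8]
-18 31.12 blk 69.9 -17.8 0.2292 [-5.8  0.1  3.6]
-20 31.37 blk 70.0 -19.6 0.2292 [-7.5 -0.3  5.4]
-22 31.62 blk 69.9 -20.8 0.2291 [-13.8   0.2   8.1]
(70, 0) 32.08 blk 70.0 -0.2 0.229 [ 0.  -0.5 -0.3]
0.262 33.48 blk 70.0 39.9 0.2613 [-0.1 -0.1  0.8]
0.259 33.73 blk 70.0 40.0 0.2589 [-0.2 -1.  -0.1]
0.256 33.98 blk 70.0 40.1 0.2558 [0.7 0.5 0.4]
0.253 34.23 blk 70.0 40.1 0.2527 [ 0.1 -1.5 -0.1]
0.25 34.48 blk 70.0 40.1 0.2497 [-0.4 -0.5 -0.5]
0.247 34.73 blk 70.0 40.1 0.2467 [-0.4 -1.   0.5]
0.244 34.98 blk 70.0 40.1 0.2437 [1.  0.1 0.2]
0.241 35.23 blk 70.0 39.8 0.2423 [-2.7  0.1  5. ]
((254.56378173828125, 143.53550720214844), (90.7886734008789, 92.02127075195312), 101.65364837646484)
69.66647443007014 -1.6646427645683801
```

View pics/m2.png

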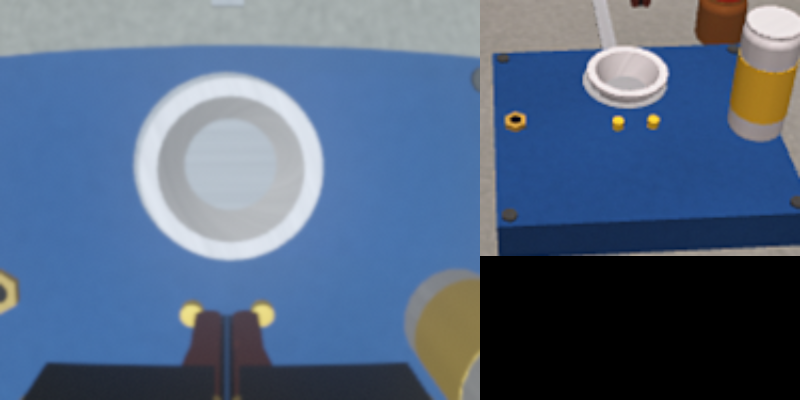

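M2: the rim (229,166) and foot hole (230,165) are now concentric and the cone looks level. I verify by touching the rim at two other points (also pressing it home).

```bash
python3 - <<'E'
from h import *
for x,y in((100,-25),(42,-27)):
    r.reach(W(x/1e3,y/1e3,.285),O); r.servo_line(W(x/1e3,y/1e3,.2465),O,speed=.08)
    z=.2455
    while z>.2385:
        r.servo_line(W(x/1e3,y/1e3,z),speed=.04); s=r.sense()
        if s['contact_force'][2]>4: break
        z-=.001
    pr((x,y,round(z,4)))
    r.servo_line(W(x/1e3,y/1e3,.285),speed=.15)
r.reach(W(.03,0,.36),[180,0,89.05])
s=snap('wrist'); im=cv2.cvtColor(s['frame'],cv2.COLOR_RGB2BGR); cv2.imwrite('pics/w4.png',im)
f=im.astype(int); m=((f.min(2)>190)).astype(np.uint8);m[:80]=0;m[200:]=0;m[:,:180]=0;m[:,310:]=0
print(cv2.fitEllipse(cv2.convexHull(cv2.findNonZero(m)))); pr('end')
E
```

```text
(100, -25, 0.2415) 40.7 blk 100.0 -25.0 0.2423 [-2.9 -0.   5.2]
(42, -27, 0.2415) 43.37 blk 42.0 -27.0 0.2423 [-1.5 -0.4  5.5]
((254.46066284179688, 143.44851684570312), (90.84117126464844, 91.9946517944336), 100.59780883789062)
end 45.28 blk 30.0 -0.0 0.3592 [ 0.1 -0.3  0.2]
```

All three rim points are at the same height, which matches the fully seated rim height (60 mm).

```bash
python3 -c "
from h import *
print(r.hand_in())"
```

```text
the job is handed in; nothing more can be done
None
```

The job is handed in: the straightedge was drawn out first and lies flat on the bench; the cone was slid round the pins on the nut side and sits level and fully home in the seat; no bystander was touched.

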